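# Unlock and lift out the caps tray of a sorting bin

## Task

In the three-section bin, unlock the white caps tray: press the black sprung knob beside it fully down and, while it is down, turn it clockwise (seen from above) as far as it goes, then let it spring back up. Lift the tray by its orange handle until its underside is at least 5 cm above the top of the bin, and finish while still holding it there in the gripper, level and still, with both bottle caps in it. Leave the brown bottle, the cup, the crushed can and the clear deli container where they stand.

Things in the scene. Friction and masses are not known exactly. Their poses are not given: they have to be found in the camera images.
- bin: Grey slim three-section bin, 250 (x) x 440 (y) x 160 mm tall, fixed on the mat; the three top pieces below make it 180 mm tall in all. Origin at the centre of its underside, z up.
- frame: Top piece of the section that has the caps tray, fixed on the bin (in any of its three sections): grey plate 250 (x) x 142 (y) x 20 mm with a 134 x 100 mm opening centred at x = -35 mm. Origin at the centre of its underside; its top, z = 20 mm, is the top of the bin, 180 mm above the mat. The knob stands on it at x = 75 mm, y = 0.
- lid_green: Closed green push-button lid of another section, 250 x 142 mm, top 24 mm above its origin (centre of the underside). Not to be used.
- lid_yellow: Closed yellow push-button lid of another section, same size and origin as the green one. Not to be used.
- knob_grip (a point): Grip point of the black sprung knob, on its upright axis, 68 mm above the frame's origin while the knob is up; it goes down and turns with the knob; z up. The knob is an upright bar, 44 mm along this point's x and 14 mm along its y (pinch across y), from 26 mm below to 8 mm above this point, over a disc of radius 18 mm. A red tongue under it points to the point's -x.
- lock_press (a joint): How far the knob is pressed, m: 0 up, 0.008 fully down (end stop). Its spring pushes back with 2 N at 0 and 6 N fully down. The knob can be turned out of its locked position only while pressed more than about 5 mm; once turned and let go it springs up to 0 again.
- lock_turn (a joint): Turn of the knob, rad, clockwise seen from above: 0 locked (the start), 1.35 unlocked (end stop); light friction, stays where left. The red tongue, 12 mm wide, reaching 48 mm from the axis at 27 to 31 mm above the frame's origin, turns with it but does not go down; it lies over the tray's rim when locked and is off it beyond about 1.0.
- tray: White lift-out caps tray, 0.2 to 0.5 kg: well 122 (x) x 88 (y) x 30 mm deep, walls and floor 3 mm, hanging in the frame's opening (about 6 mm play each side) by a rim 150 x 116 mm, 4 mm thick, whose underside is 30 mm above the tray's origin. Origin at the centre of the well's underside, z up; it starts 10 mm below the frame's origin. It lifts straight up.
- tray_handle (a point): Centre of the tray's orange handle bar, 82 mm above the tray's origin, axes as the tray's. The bar runs 82 mm along y and is 14 mm thick along x (pinch across x) and 20 mm tall; posts to the tray at its two ends (y = +-38 mm).
- cap_blue: Blue bottle cap, 30 mm across, 14 mm tall, lying loose in the tray at one side of the handle. Origin at the centre of its underside.
- cap_red: Red bottle cap, 38 mm across, 12 mm tall, lying loose in the tray at the other side. Origin at the centre of its underside.
- bottle: Brown glass bottle standing on the mat, 62 mm across, 190 mm tall. Origin at the centre of its underside. Leave alone.
- cup: White ceramic cup, 80 mm across, 90 mm tall, on the mat. Origin at the centre of its underside. Leave alone.
- deli: Transparent deli container, 110 mm across, 70 mm tall, on the mat. Origin at the centre of its underside. Leave alone.
- can: Crushed drinks can, 70 mm across, 45 mm tall, on the mat. Origin at the centre of its underside. Leave alone.
Mind the look-alikes: they are no part of the job. What is meant by the tray is not yellow, and is the larger of those in its own colour.

How it is judged (in metres and radians):
On the way, in this order (a step that is already met when the one before it is completed fails the run):
1. the knob is pressed down while still locked (value of joint lock_press above 0.005 m and value of joint lock_turn below 0.4 rad), for 0.05 s.
2. the knob is turned to unlocked with the tray still seated (value of joint lock_turn above 1.15 rad and z of tray in the frame of frame below 0.01 m), for 0.1 s.
At the end, for the whole second after the job is handed in: Tray held by the fingers, underside over 40 mm above the bin's top, touching no bin part, tilt under 0.12 rad, under 20 mm/s and 0.15 rad/s, both caps in it; knob turned over 1.15 rad and up (pressed under 3 mm); bottle, cup, can, deli container within 20 mm of their starts (z of tray in the frame of frame above 0.06 m and angle between tray's own z axis and vertical below 0.12 rad and linear speed of tray below 0.02 m/s and angular speed of tray below 0.15 rad/s and contact force between the fingers and tray above 1 N and contact force between tray and frame below 0.1 N and contact force between tray and bin below 0.1 N and contact force between tray and lid_green below 0.1 N and contact force between tray and lid_yellow below 0.1 N and value of joint lock_turn above 1.15 rad and value of joint lock_press below 0.003 m and z of cap_blue in the frame of tray between -0.005 and 0.03 m and x of cap_blue in the frame of tray between -0.061 and 0.061 m and y of cap_blue in the frame of tray between -0.044 and 0.044 m and z of cap_red in the frame of tray between -0.005 and 0.03 m and x of cap_red in the frame of tray between -0.061 and 0.061 m and y of cap_red in the frame of tray between -0.044 and 0.044 m and distance of each of bottle, cup, deli, can from where it was at the start of the episode below 0.02 m); the arm keeps its last pose, push and grip.
It fails at once if the bottle, cup, can or deli container is moved by 20 mm or more (distance of any of bottle, cup, deli, can from where it was at the start of the episode above 0.02 m).
It fails at once if the tray is tipped by more than 0.4 rad (angle between tray's own z axis and vertical above 0.4 rad).
It also fails if it takes over 45 s, if anything falls off the work surface, if the arm or the gripper's body presses on something with over 40 N, if the wrist force passes 120 N, or if a joint passes its speed limit or range.

## Robot

A 7-joint arm with a two-finger parallel gripper is mounted at the origin on the work surface. World frame = base frame: x ahead of the robot, y to its left, z up, the work surface at z = 0. Lengths are in mm, angles in degrees, forces in N, time in s.
With the tool pointing down it reaches from about 350 to 900 mm from the base axis. Payload 8.1 kg.
Tool frame: the origin (TCP) lies midway between the tips of the shut fingers; the grasp point (between the pads) lies 19 mm behind it (manip.hold_point_z is the distance from the TCP to the grasp point, in mm); z points along the fingers, y is the line along which they close (so a half turn about z gives the same grasp; the last joint's range is limited). The gripper opens to 85 mm and grips with 20 to 120 N. Pads are 22 mm wide; open, the fingers measure 114 mm over their backs; the gripper's body (76 mm by 85 mm) begins 54 mm behind the grasp point. The pads swing forward as they close: fully open they stand 13 mm farther back than shut.
Start: joints at [-77.097, 24.895, 1.432, 90.138, -0.665, 64.973, -4.303], TCP at [201.253, 591.725, 231.323] pointing down, gripper open.
Joint ranges: [-149.89, 149.89], [-25.12, 119.58], [-72.63, 75.52], [4.76, 147.25], [-75.54, 255.54], [6.69, 114.76], [-157.13, 157.13]. Speed limits (degrees/s): [127.2, 127.2, 172.46, 172.46, 180, 180, 180].

## Interface

Orientations are given as a 3x3 rotation matrix whose columns are the frame's x, y, z axes.
In Python, from workcell import manip gives the robot as it stands.
- The arm moves only by the shell command python3 -m crank 'ROWS' [OPENING]. ROWS is JSON, a list of rows, each a list of 2 entries, a list of its own where there are three numbers: the shift along the tool's x, y, z scaled (see below), then the turn, a rotation vector about the tool's x, y, z scaled (see below). In form: [[[dx, dy, dz], [rx, ry, rz]], ...]. A call has 1 to 20 rows; each row is the pose to reach, as a shift and turn from the pose commanded when the call began, along the tool's axes at that moment; what a row does not reach only later rows make up. The controller multiplies each number of a shift by 0.2 m and each number of a turn by 1.5 rad. A row lasts 1/12 s, in which the tool goes at most 41.7 mm and 7.16 degrees, less where a joint would pass 70% of its speed; a pose out of reach is approached as far as the arm can. A call with a number of a shift or a turn outside -1 to 1 is refused whole. A call with a gripper value outside its range is refused whole. OPENING is the opening, from 0 (shut) to 1 (fully open), set as the call begins (- or left out, the last holds). The fingers move at their own pace and stop on an object; the grip force is fixed at half the most. Time passes only in rows, so rows that repeat a pose let the fingers close. It gives the time, the measured TCP pose, the force, the opening and the grip force at its end, in the units of the state.
- manip.observe(): the state, without advancing time (a new reading comes with each control period).
- manip.grab_frame(name): name is "side" or "top" or "wrist"; returns a dict with "color" (400x640x3 uint8, red, green, blue), "fx", "fy", "cx", "cy" (pixels), "distortion" ([k1, k2, p1, p2, k3] as OpenCV has them; the pictures are not rectified), "view" (4x4, takes a point from world to camera coordinates). Camera axes: x right, y down, z forward; pixel columns grow to the right and rows downward; lengths in mm; the calibration is good to about 2 mm. A picture is of the moment at which its call begins. There is no depth.
- manip.sign_off(): hands the job in; it is judged then, once.
Trained networks look in the newest picture that a camera, given by its name, has taken for a name from the list of things; names that differ only in an ending like _2 or _b are one class to them, and where a whole thing is asked for, a point or a joint stands for the part that bears it (a point fixed in the world has none). Each returns a list of dicts, best first, with "p" (0 to 1); they miss things now and then, are a little off and sometimes report something else, mostly with a low value. They report only what shows in the picture. A call takes as long as a camera call. They do not tell look-alikes from the thing itself.
- manip.silhouettes(camera, name): "region" (400x640 bool, what is visible of it) and "extent" ([left, top, width, height] in pixels, round what is visible of it).
- manip.tip_of(camera, name): "point" ([row, column] in pixels: a listed point, or the origin of a listed thing).
The state is a dict: "t": time; "qpos": joint angles; "qd": joint speeds; "joint_torque": joint torques, N m; "eef_pos": TCP position; "eef_rot": TCP orientation; "wrist_force": force on the tool from outside, world axes, zero at the start; "torque": the same for the moment, N m; "gripper_width": finger opening in mm; "gripper_force": force on a finger pad.
Only numpy, scipy, OpenCV 4.12 (cv2) and the standard library are available. Lean on these libraries where they do the work, as an engineer would, in place of code of your own. Each camera call takes 0.05 s, during which the arm holds its last target. There are 200 camera calls.

## Working session

There is one attempt and no reset: what is moved stays moved. The work goes in short steps, Python scripts to look and compute and a shell command to move; the robot and the scene stay as the last step left them, time stands still between calls to the robot, and variables do not carry over. Pictures are saved under pics/ and viewed, at most 10 in all, crops included, and the job is handed in when it is done.

```bash
mkdir -p pics
cat > h.py <<'E'
import numpy as np, cv2
from workcell import manip
def save(f,n): cv2.imwrite('pics/'+n,f['color'][...,::-1])
def ray(f,px):  # px=(col,row)
    K=np.array([[f['fx'],0,f['cx']],[0,f['fy'],f['cy']],[0,0,1]])
    u=cv2.undistortPoints(np.array([[px]],float),K,np.array(f['distortion'],float))[0,0]
    V=np.array(f['view']);R=V[:3,:3];o=-R.T@V[:3,3];d=R.T@np.array([u[0],u[1],1]);return o,d/np.linalg.norm(d)
def tri(rs):
    A=0;b=0
    for o,d in rs:
        P=np.eye(3)-np.outer(d,d);A=A+P;b=b+P@o
    x=np.linalg.solve(A,b);return x,[np.linalg.norm((np.eye(3)-np.outer(d,d))@(x-o)) for o,d in rs]
def proj(f,p):
    V=np.array(f['view']);K=np.array([[f['fx'],0,f['cx']],[0,f['fy'],f['cy']],[0,0,1]])
    return cv2.projectPoints(np.array([p],float),cv2.Rodrigues(V[:3,:3])[0],V[:3,3],K,np.array(f['distortion'],float))[0].ravel()
E
python3 - <<'E'
from h import *
F={c:manip.grab_frame(c) for c in('side','top','wrist')}
for c in F: save(F[c],c+'0.png')
cv2.imwrite('pics/st0.png',np.vstack([F['side']['color'],F['top']['color']])[...,::-1])
s=manip.observe();print(s['eef_pos'],s['eef_rot'],s['wrist_force'],s['t'])
for c in F:
  print(c,np.round(F[c]['view'],2).tolist())
  for n in('tray_handle','knob_grip','frame','tray','bin','cap_blue','cap_red'):
    print(c,n,[(np.round(d['point']).tolist(),round(d['p'],2)) for d in manip.tip_of(c,n)][:4])
E
```

```text
[201.12277925 591.34659478 230.70960419] [[-9.46728670e-01  3.22032193e-01 -3.02541180e-04]
 [ 3.22032323e-01  9.46727959e-01 -1.16388946e-03]
 [-8.83856806e-05 -1.19931556e-03 -9.99999277e-01]] [0.72279733 0.67100378 0.40306188] 0.15
side [[-1.0, -0.05, 0.0, 603.56], [-0.03, 0.57, -0.82, 152.49], [0.04, -0.82, -0.57, 1557.23], [0.0, 0.0, 0.0, 1.0]]
side tray_handle [([186.0, 346.0], 0.97), ([209.0, 243.0], 0.89), ([259.0, 241.0], 0.82)]
side knob_grip [([178.0, 316.0], 0.65)]
side frame [([206.0, 334.0], 0.71), ([204.0, 340.0], 0.57)]
side tray [([206.0, 351.0], 0.76), ([230.0, 245.0], 0.76), ([275.0, 244.0], 0.68), ([186.0, 350.0], 0.2)]
side bin [([241.0, 338.0], 0.87)]
side cap_blue [([205.0, 363.0], 0.6), ([209.0, 350.0], 0.38)]
side cap_red [([202.0, 337.0], 0.54)]
top [[0.01, -1.0, 0.01, -13.7], [-1.0, -0.01, -0.07, 628.44], [0.07, -0.01, -1.0, 1507.07], [0.0, 0.0, 0.0, 1.0]]
top tray_handle [([247.0, 300.0], 0.95), ([133.0, 325.0], 0.67), ([140.0, 254.0], 0.62), ([262.0, 461.0], 0.15)]
top knob_grip [([206.0, 309.0], 0.43)]
top frame [([236.0, 303.0], 0.77)]
top tray [([144.0, 254.0], 0.89), ([140.0, 319.0], 0.65), ([247.0, 296.0], 0.61)]
top bin []
top cap_blue [([260.0, 300.0], 0.61)]
top cap_red [([233.0, 306.0], 0.5)]
wrist [[0.32, 0.95, -0.0, -623.71], [0.9, -0.31, 0.32, -41.77], [0.3, -0.1, -0.95, 381.3], [0.0, 0.0, 0.0, 1.0]]
wrist tray_handle []
wrist knob_grip [([332.0, 269.0], 0.57)]
wrist frame [([334.0, 268.0], 0.2)]
wrist tray []
wrist bin []
wrist cap_blue []
wrist cap_red []
```

View pics/side0.png

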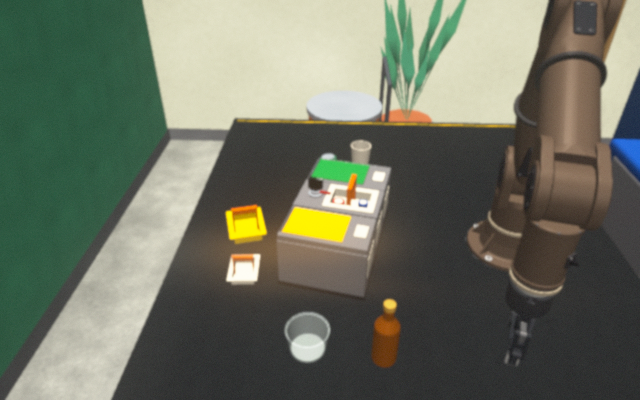

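View pics/top0.png

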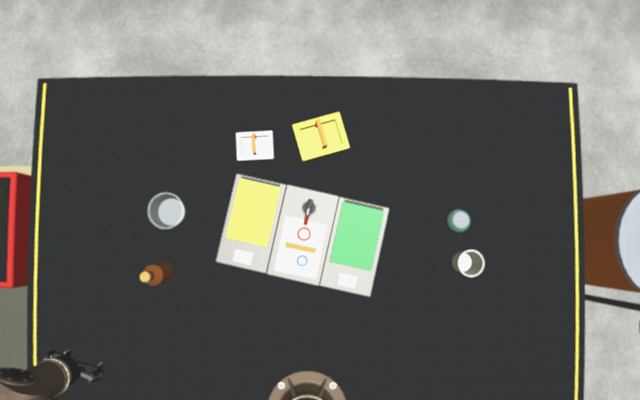

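Side shows the bin with a white tray (346,186) and knob (316,183). A yellow look-alike is at (243,222) and a small white one at (244,268). Top shows the tray in the bin's middle section, with its handle at (300,247) and knob at (309,207). The small white tray is at (254,145) and the yellow one at (321,135). The candidate that fits is the one in the bin: white, the larger of the two, and beside the knob. I'll confirm that in a crop and triangulate.

Run:
```python
from h import *
F={c:manip.grab_frame(c) for c in('side','top')}
for n,a,b in(('tray_handle',(346,186),(300,247)),('knob_grip',(316,178),(309,206)),('cap_blue',(363,205),(302,260)),('cap_red',(337,202),(304,234))):
  pts=[]
  for c,g in(('side',a),('top',b)):
    L=[d['point'][::-1] for d in manip.tip_of(c,n)]
    p=min(L,key=lambda q:np.hypot(q[0]-g[0],q[1]-g[1])) if L else g
    pts.append(ray(F[c],p)); print(n,c,np.round(p,1))
  x,e=tri(pts);print(n,np.round(x,1),np.round(e,1))
def onz(o,d,z): return np.round((o+d*(z-o[2])/d[2])[:2],1)
# orange mask in top, min area rect
im=F['top']['color'].astype(int);m=((im[...,0]>180)&(im[...,0]-im[...,2]>80)&(im[...,0]-im[...,1]>40)).astype(np.uint8)
m[:215]=0;m[270:]=0;m[:,:275]=0;m[:,325:]=0
P=np.argwhere(m)[:,::-1].astype(np.float32);print(len(P),cv2.minAreaRect(P))
for q in cv2.boxPoints(cv2.minAreaRect(P)): print(onz(*ray(F['top'],q),260))
# bin top corners
for q in((236,175),(388,208),(371,296),(217,261)): print(q,onz(*ray(F['top'],q),180))
a=cv2.resize(F['top']['color'][165:305,205:400],None,fx=4,fy=4,interpolation=cv2.INTER_CUBIC);cv2.imwrite('pics/crop.png',a[...,::-1])
```

```text
tray_handle side [350.8 185.9]
tray_handle top [299.2 246.7]
tray_handle [507.4  24.2 228.9] [0.4 0.4]
knob_grip side [313.9 179.7]
knob_grip top [307.8 203.3]
knob_grip [619.6   2.2 233.3] [2.2 2.2]
cap_blue side [361.  207.2]
cap_blue top [301.4 259.6]
cap_blue [471.9  18.7 149.1] [1.9 1.9]
cap_red side [335.2 205.3]
cap_red top [304.  233.1]
cap_red [548.2  11.9 148.6] [4. 4.]
70 ((303.36224365234375, 235.1386260986328), (17.40297508239746, 34.659461975097656), 31.82744598388672)
[510.8  55.8]
[587.2   9.1]
[563.6 -29.3]
[487.4  17.5]
(236, 175) [703.2 201.2]
(388, 208) [ 614.1 -220. ]
(371, 296) [ 372.3 -172.6]
(217, 261) [465.6 250. ]
```

View pics/crop.png

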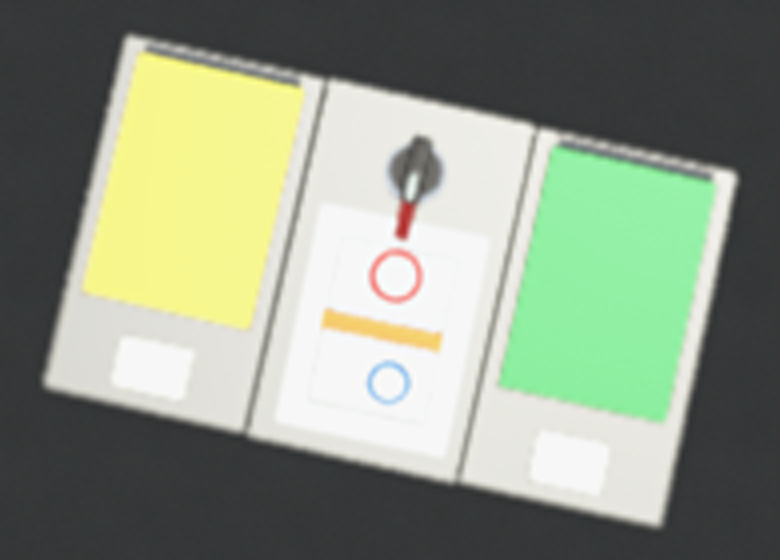

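The crop confirms it: a white tray with an orange handle, both caps, a knob beside it and the tongue over its rim, in the middle section. The bin's yaw is about -11.7°, and the measured heights (229 and 233) match the expected 232 and 228. Next I move to hover above the bin and refine with the wrist camera.

```bash
python3 -m crank '[[[0,0,-0.85],[0,0,0]],[[0,0,-0.85],[0,0,0]],[[0,0,-0.85],[0,0,0]],[[0,0,-0.85],[0,0,0]],[[0,0,-0.85],[0,0,0]],[[-0.84,-0.73,-0.85],[0,0,0]],[[-0.84,-0.73,-0.85],[0,0,0]],[[-0.84,-0.73,-0.85],[0,0,0]],[[-0.84,-0.73,-0.85],[0,0,0]],[[-0.84,-0.73,-0.85],[0,0,0]],[[-0.84,-0.73,-0.85],[0,0,0]]]' 1
python3 -m crank '[[[-0.84,-0.73,0],[0,0,0]],[[-0.84,-0.73,0],[0,0,0]],[[-0.84,-0.73,0],[0,0,0]],[[-0.84,-0.73,0],[0,0,0]],[[-0.84,-0.73,0],[0,0,0]],[[-0.84,-0.73,0],[0,0,0]],[[-0.84,-0.73,0],[0,0,0]]]'
python3 -m crank '[[[-0.84,-0.73,0],[0,0,-0.083]],[[-0.84,-0.73,0],[0,0,-0.083]],[[-0.84,-0.73,0],[0,0,-0.083]],[[-0.84,-0.73,0],[0,0,-0.083]],[[-0.84,-0.73,0],[0,0,-0.083]],[[-0.84,-0.73,0],[0,0,-0.083]],[[-0.84,-0.73,0],[0,0,-0.083]],[[-0.84,-0.73,0],[0,0,-0.083]],[[-0.84,-0.73,0],[0,0,-0.083]]]'
cat > look.py <<'E'
import sys
from h import *
f=manip.grab_frame('wrist');save(f,sys.argv[1]);s=manip.observe()
print(s['t'],np.round(s['qpos'],1),np.round(s['eef_pos'],1),np.round(s['eef_rot'],3).tolist(),np.round(s['wrist_force'],1))
r={'f':f}
for n in('tray_handle','knob_grip','cap_red','cap_blue'):
  L=manip.tip_of('wrist',n)
  for d in L[:3]:
    o,v=ray(f,d['point'][::-1]);z={'tray_handle':231,'knob_grip':228}.get(n,153)
    print(n,np.round(d['point'],1),round(d['p'],2),np.round(o+v*(z-o[2])/v[2],1),'ray',np.round(o,1).tolist(),np.round(v,4).tolist())
E
python3 look.py w1.png
```

```text
t: 2.62
eef_pos: [317.2, 393.7, 402.1]
eef_rot: [[-0.944, 0.329, 0.002], [0.329, 0.944, -0.0], [-0.002, 0.0, -1.0]]
wrist_force: [1.0, -0.1, 0.6]
gripper_width: 85.4
gripper_force: 0.0
t: 3.2
eef_pos: [427.5, 202.4, 401.8]
eef_rot: [[-0.944, 0.329, 0.001], [0.329, 0.944, -0.0], [-0.002, 0.0, -1.0]]
wrist_force: [-1.0, -0.6, -0.0]
gripper_width: 85.5
gripper_force: 0.0
t: 3.95
eef_pos: [537.1, 16.3, 401.1]
eef_rot: [[-0.98, 0.2, -0.001], [0.2, 0.98, 0.001], [0.001, 0.001, -1.0]]
wrist_force: [0.1, 0.8, -0.1]
gripper_width: 85.6
gripper_force: 0.0
4.0 [-30.1  11.2  28.5  87.3  -5.4  82.8  77.1] [537.   16.7 401.2] [[-0.98, 0.199, -0.0], [0.199, 0.98, 0.001], [0.001, 0.001, -1.0]] [ 0.3  0.7 -0.2]
tray_handle [322.9 318.8] 0.88 [715.8 -12.6 231. ] ray [455.5, 31.9, 544.8] [0.6346, -0.1086, -0.7652]
tray_handle [287.2 422.7] 0.87 [690.7 117.9 231. ] ray [455.5, 31.9, 544.8] [0.5857, 0.2141, -0.7818]
tray_handle [148.5 310.5] 0.72 [504.   20.8 231. ] ray [455.5, 31.9, 544.8] [0.1524, -0.0352, -0.9877]
knob_grip [246.8 315.1] 0.86 [613.8   3.3 228. ] ray [455.5, 31.9, 544.8] [0.4455, -0.0805, -0.8917]
cap_red [169.9 309.2] 0.94 [542.5  10.8 153. ] ray [455.5, 31.9, 544.8] [0.2164, -0.0526, -0.9749]
cap_blue [107.7 297.3] 0.61 [464.4  12.4 153. ] ray [455.5, 31.9, 544.8] [0.0227, -0.0499, -0.9985]
```

View pics/w1.png

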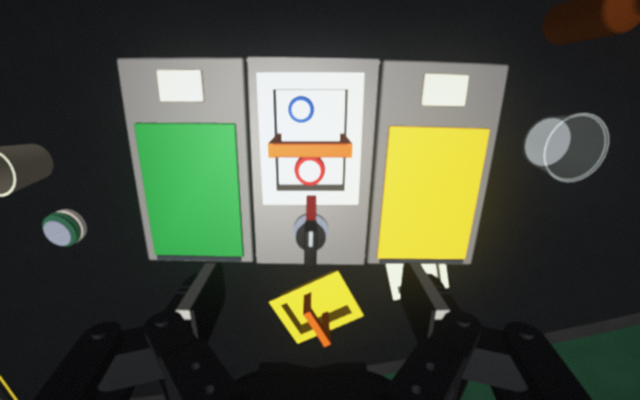

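The wrist view shows the tray with its handle at (310,148) and the knob at (311,235), its tongue pointing to the tray. I'll fit the bin pose from its corners and triangulate the knob and handle across all three views.

Run:
```python
from h import *
f=manip.grab_frame('wrist')
for q in((247,57),(380,61),(382,264),(252,264),(118,58),(508,66),(475,265),(148,262)):
  o,d=ray(f,q);print(q,np.round(o+d*(180-o[2])/d[2],1)[:2])
im=f['color'].astype(int);m=((im[...,0]>150)&(im[...,0]-im[...,2]>90)&(im[...,0]-im[...,1]>60)).astype(np.uint8)
m[:120]=0;m[165:]=0
n,l,st,c=cv2.connectedComponentsWithStats(m)
for k in range(1,n):
  if st[k,4]>200:
    P=np.argwhere(l==k)[:,::-1].astype(np.float32);print(st[k],c[k])
for q in((269,143),(351,143),(269,157),(351,157)):
  o,d=ray(f,q);print(q,np.round(o+d*(241-o[2])/d[2],1)[:2],np.round(o+d*(221-o[2])/d[2],1)[:2])
F={'wrist':f,'top':manip.grab_frame('top'),'side':manip.grab_frame('side')}
for n,g in(('tray_handle',{'wrist':(310,148),'top':(300,247),'side':(350,186)}),('knob_grip',{'wrist':(315,247),'top':(308,205),'side':(315,180)})):
  R=[]
  for c in F:
    L=[d['point'][::-1] for d in manip.tip_of(c,n)]
    if not L: print('none',c);continue
    p=min(L,key=lambda q:np.hypot(q[0]-g[c][0],q[1]-g[c][1]))
    print(n,c,np.round(p,1)); 
    if np.hypot(p[0]-g[c][0],p[1]-g[c][1])<12:R.append(ray(F[c],p))
  x,e=tri(R);print(n,np.round(x,1),np.round(e,1))
```

```text
(247, 57) [401.  -28.6]
(380, 61) [433.7 111.6]
(382, 264) [681.3  80.8]
(252, 264) [646.4 -88.7]
(118, 58) [ 370.6 -168.3]
(508, 66) [464.7 251.7]
(475, 265) [709.5 204.9]
(148, 262) [ 616.3 -226.2]
[ 269  143   83   22 1270] [310.22755906 150.46535433]
(269, 143) [489.2 -17.6] [491.4 -20.9]
(351, 143) [505.2  60.2] [508.4  62.1]
(269, 157) [502.5 -20.9] [505.6 -24.4]
(351, 157) [518.7  58. ] [522.8  59.7]
tray_handle wrist [310.1 150.2]
tray_handle top [253.1 140.4]
tray_handle side [350.7 186.1]
tray_handle [507.3  19.3 224.8] [0.6 0.6]
knob_grip wrist [310.8 247.1]
none top
knob_grip side [315.7 181.1]
knob_grip [613.2  -1.8 226.5] [1.1 1.1]
```

Bin yaw is -12.1° and the knob is at (613.5, -1, 227). The frame geometry predicts (613.6, -0.3, 228), so they agree. The handle is at about (505.5, 20.5). I'll move above the knob and take one more view.

```bash
python3 -m crank '[[[-0.39,-0.01,0.2],[0,0,0.007]],[[-0.39,-0.01,0.4],[0,0,0.007]],[[-0.39,-0.01,0.5],[0,0,0.007]],[[-0.39,-0.01,0.5],[0,0,0.007]],[[-0.39,-0.01,0.5],[0,0,0.007]],[[-0.39,-0.01,0.5],[0,0,0.007]]]'
python3 look.py w2.png
```

```text
t: 5.15
eef_pos: [613.2, -3.1, 302.0]
eef_rot: [[-0.977, 0.213, -0.0], [0.213, 0.977, -0.0], [0.0, -0.0, -1.0]]
wrist_force: [-0.0, -0.2, 1.2]
gripper_width: 85.4
gripper_force: 0.0
5.2 [-24.5  22.1  28.9  87.4 -11.   73.2  83.4] [613.7  -3.1 303.2] [[-0.977, 0.212, 0.002], [0.212, 0.977, 0.0], [-0.002, 0.001, -1.0]] [0.  0.3 0.1]
tray_handle [326.1 320.7] 0.89 [713.3 -18.3 231. ] ray [531.8, 13.7, 445.8] [0.6413, -0.1132, -0.7589]
tray_handle [ 50.4 313.4] 0.76 [504.7  20.5 231. ] ray [531.8, 13.7, 445.8] [-0.1254, 0.0316, -0.9916]
tray_handle [277.3 455.6] 0.56 [690.3  97.4 231. ] ray [531.8, 13.7, 445.8] [0.5664, 0.2993, -0.7678]
knob_grip [210.  317.3] 0.83 [6.111e+02 5.000e-01 2.280e+02] ray [531.8, 13.7, 445.8] [0.3415, -0.0571, -0.9382]
cap_blue [ 16.9 295.5] 0.77 [466.1  13.9 153. ] ray [531.8, 13.7, 445.8] [-0.2192, 0.0007, -0.9757]
```

View pics/w2.png

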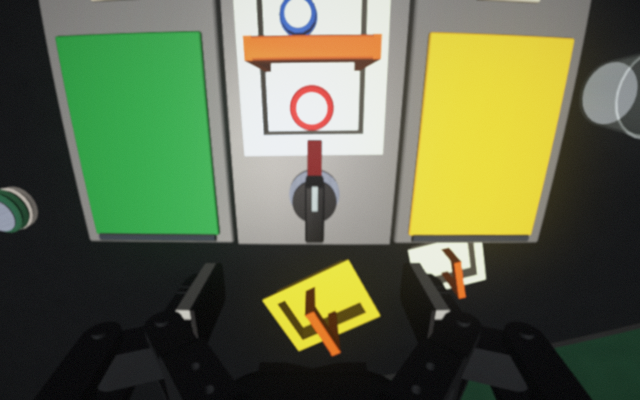

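The knob bar spans (315,178) to (315,240), aligned with the tool. The estimate is (612, -0.5), so I shift 2 mm, descend, and close.

```bash
python3 -m crank '[[[0.011,0.011,0.1],[0,0,0]],[[0.011,0.011,0.2],[0,0,0]],[[0.011,0.011,0.3],[0,0,0]],[[0.011,0.011,0.36],[0,0,0]],[[0.011,0.011,0.41],[0,0,0]],[[0.011,0.011,0.45],[0,0,0]],[[0.011,0.011,0.455],[0,0,0]],[[0.011,0.011,0.455],[0,0,0]],[[0.011,0.011,0.455],[0,0,0]]]' 1
python3 -m crank '[[[0,0,0],[0,0,0]],[[0,0,0],[0,0,0]],[[0,0,0],[0,0,0]],[[0,0,0],[0,0,0]],[[0,0,0],[0,0,0]],[[0,0,0],[0,0,0]],[[0,0,0],[0,0,0]],[[0,0,0],[0,0,0]],[[0,0,0],[0,0,0]],[[0,0,0],[0,0,0]],[[0,0,0],[0,0,0]],[[0,0,0],[0,0,0]]]' 0
```

```text
t: 6.15
eef_pos: [612.2, -0.4, 211.2]
eef_rot: [[-0.977, 0.212, 0.001], [0.212, 0.977, 0.0], [-0.001, 0.0, -1.0]]
wrist_force: [0.9, -0.2, 0.3]
gripper_width: 85.6
gripper_force: 0.0
t: 7.15
eef_pos: [611.6, -0.9, 210.3]
eef_rot: [[-0.977, 0.213, -0.0], [0.213, 0.977, -0.001], [0.0, -0.001, -1.0]]
wrist_force: [-1.4, -5.3, 2.0]
gripper_width: 12.9
gripper_force: 61.0
```

Gripped at 12.9 mm with 61 N. Now I press.

```bash
python3 -m crank '[[[0,0,0.015],[0,0,0]],[[0,0,0.03],[0,0,0]],[[0,0,0.042],[0,0,0]],[[0,0,0.042],[0,0,0]],[[0,0,0.042],[0,0,0]],[[0,0,0.042],[0,0,0]]]'
```

```text
t: 7.65
eef_pos: [611.7, -0.9, 202.6]
eef_rot: [[-0.977, 0.213, 0.0], [0.213, 0.977, -0.0], [-0.0, -0.0, -1.0]]
wrist_force: [-4.8, -4.1, 8.1]
gripper_width: 13.2
gripper_force: 62.1
```

```bash
python3 -m crank '[[[0,0,0.001],[0,0,0.075]],[[0,0,0.001],[0,0,0.15]],[[0,0,0.001],[0,0,0.225]],[[0,0,0.001],[0,0,0.3]],[[0,0,0.001],[0,0,0.375]],[[0,0,0.001],[0,0,0.45]],[[0,0,0.001],[0,0,0.525]],[[0,0,0.001],[0,0,0.6]],[[0,0,0.001],[0,0,0.675]],[[0,0,0.001],[0,0,0.75]],[[0,0,0.001],[0,0,0.82]],[[0,0,0.001],[0,0,0.87]],[[0,0,0.001],[0,0,0.9]],[[0,0,0.001],[0,0,0.91]],[[0,0,0.001],[0,0,0.91]],[[0,0,0.001],[0,0,0.91]],[[0,0,0.001],[0,0,0.91]]]'
python3 -c "
from h import *
s=manip.observe();print(np.round(s['qpos'],1),np.round(s['torque'],2))"
```

```text
t: 9.07
eef_pos: [612.0, -1.0, 202.6]
eef_rot: [[0.008, 1.0, 0.001], [1.0, -0.008, -0.001], [-0.001, 0.001, -1.0]]
wrist_force: [-3.8, -4.6, 9.8]
gripper_width: 12.8
gripper_force: 62.2
[-36.2  30.7  47.8  96.9 -24.9  63.6  18.4] [-1.03  0.75  0.21]
```

Turned 78.2° (1.365 rad), so it is at the stop. I let it spring up in the grip, open, and rise.

```bash
python3 -m crank '[[[0,0,-0.015],[0,0,0]],[[0,0,-0.03],[0,0,0]],[[0,0,-0.041],[0,0,0]],[[0,0,-0.041],[0,0,0]],[[0,0,-0.041],[0,0,0]]]'
python3 -m crank '[[[0,0,0],[0,0,0]],[[0,0,0],[0,0,0]],[[0,0,0],[0,0,0]],[[0,0,0],[0,0,0]],[[0,0,0],[0,0,0]],[[0,0,0],[0,0,0]],[[0,0,-0.1],[0,0,0]],[[0,0,-0.25],[0,0,0]],[[0,0,-0.4],[0,0,0]],[[0,0,-0.5],[0,0,0]],[[0,0,-0.5],[0,0,0]],[[0,0,-0.5],[0,0,0]]]' 1
python3 look.py w3.png
```

```text
t: 9.48
eef_pos: [612.0, -1.0, 210.1]
eef_rot: [[0.008, 1.0, 0.001], [1.0, -0.008, -0.001], [-0.001, 0.001, -1.0]]
wrist_force: [-0.4, -6.0, 1.5]
gripper_width: 12.7
gripper_force: 61.1
t: 10.48
eef_pos: [612.2, -0.4, 310.9]
eef_rot: [[0.008, 1.0, 0.002], [1.0, -0.008, 0.001], [0.001, 0.002, -1.0]]
wrist_force: [0.1, 0.2, 0.1]
gripper_width: 85.6
gripper_force: 0.0
10.5333 [-38.3  25.8  51.   88.  -20.5  75.9  14.4] [ 6.116e+02 -1.000e-01  3.097e+02] [[0.008, 1.0, 0.0], [1.0, -0.008, 0.001], [0.001, 0.0, -1.0]] [ 0.2 -0.4 -0.2]
tray_handle [193.  497.3] 0.88 [753.6  12.  231. ] ray [612.4, 81.8, 454.7] [0.516, -0.255, -0.8178]
tray_handle [186.1 167.6] 0.78 [503.4  19.5 231. ] ray [612.4, 81.8, 454.7] [-0.425, -0.2427, -0.8721]
tray_handle [ 22.2 484.1] 0.57 [725.3 128.9 231. ] ray [612.4, 81.8, 454.7] [0.4426, 0.185, -0.8774]
knob_grip [212.2 314.6] 0.78 [613.8  -3.4 228. ] ray [612.4, 81.8, 454.7] [0.0057, -0.3518, -0.9361]
cap_red [168.1 167.1] 0.64 [467.8  16.4 153. ] ray [612.4, 81.8, 454.7] [-0.4243, -0.1917, -0.885]
cap_red [172.7 239.7] 0.56 [540.2  10.8 153. ] ray [612.4, 81.8, 454.7] [-0.2269, -0.2229, -0.9481]
cap_blue [170.  166.3] 0.56 [466.7  14.5 153. ] ray [612.4, 81.8, 454.7] [-0.4265, -0.1969, -0.8828]
```

View pics/w3.png

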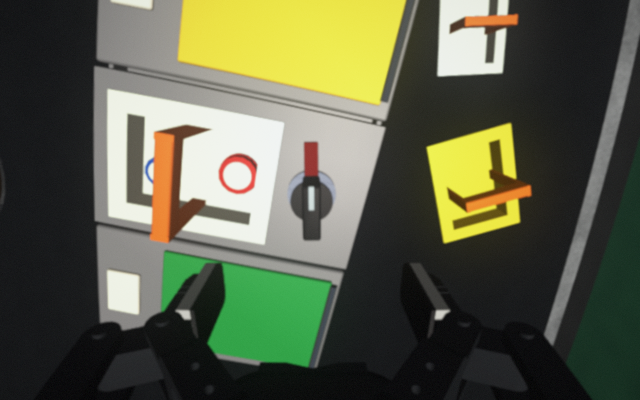

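The knob is turned, with its tongue at (311,157) off the rim. Handle estimates from three wrist views agree at (504.2, 20.3, 231). I move over it with the tool turned +11.7° and descend.

```bash
python3 -m crank '[[[0.098,-0.18,0],[0,0,0.06]],[[0.098,-0.36,0],[0,0,0.12]],[[0.098,-0.538,0],[0,0,0.136]],[[0.098,-0.538,0],[0,0,0.136]],[[0.098,-0.538,0],[0,0,0.136]],[[0.098,-0.538,0.1],[0,0,0.136]],[[0.098,-0.538,0.2],[0,0,0.136]],[[0.098,-0.538,0.3],[0,0,0.136]],[[0.098,-0.538,0.38],[0,0,0.136]],[[0.098,-0.538,0.44],[0,0,0.136]],[[0.098,-0.538,0.48],[0,0,0.136]],[[0.098,-0.538,0.48],[0,0,0.136]],[[0.098,-0.538,0.48],[0,0,0.136]]]' 1
python3 look.py w4.png
```

```text
t: 11.82
eef_pos: [504.7, 19.7, 213.9]
eef_rot: [[0.211, 0.977, -0.0], [0.977, -0.211, -0.001], [-0.001, -0.0, -1.0]]
wrist_force: [-0.3, -0.8, 1.2]
gripper_width: 85.3
gripper_force: 0.0
11.8667 [-49.9  19.8  54.9 110.9 -18.9  58.8   1.2] [505.   19.8 214.4] [[0.211, 0.977, 0.001], [0.977, -0.211, -0.0], [-0.0, 0.001, -1.0]] [-0.3 -0.2 -0.1]
tray_handle [284.6 311.9] 0.79 [504.   17.9 231. ] ray [522.2, 100.3, 357.5] [-0.1194, -0.5418, -0.832]
knob_grip [272.  538.1] 0.72 [613.4  -1.7 228. ] ray [522.2, 100.3, 357.5] [0.4842, -0.5413, -0.6874]
cap_red [222.8 364.9] 0.92 [540.4   9.1 153. ] ray [522.2, 100.3, 357.5] [0.081, -0.4059, -0.9103]
cap_blue [235.7 261.9] 0.78 [466.3  14.8 153. ] ray [522.2, 100.3, 357.5] [-0.2444, -0.374, -0.8946]
```

View pics/w4.png

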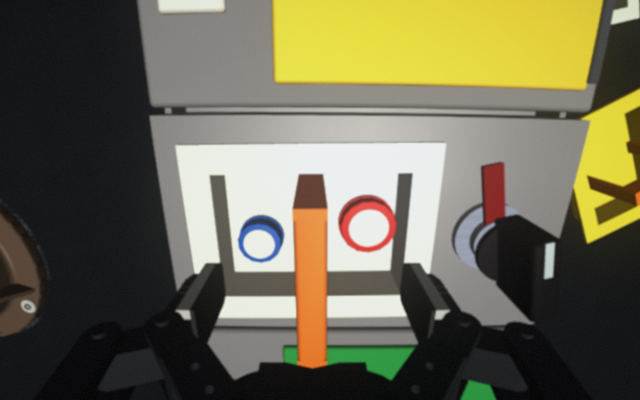

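The handle (columns 294–328) sits centred between the fingers, with both caps in the tray. I close.

```bash
python3 -m crank '[[[0,0,0],[0,0,0]],[[0,0,0],[0,0,0]],[[0,0,0],[0,0,0]],[[0,0,0],[0,0,0]],[[0,0,0],[0,0,0]],[[0,0,0],[0,0,0]],[[0,0,0],[0,0,0]],[[0,0,0],[0,0,0]],[[0,0,0],[0,0,0]],[[0,0,0],[0,0,0]],[[0,0,0],[0,0,0]],[[0,0,0],[0,0,0]]]' 0
python3 -m crank '[[[0,0,-0.02],[0,0,0]],[[0,0,-0.04],[0,0,0]],[[0,0,-0.06],[0,0,0]],[[0,0,-0.08],[0,0,0]],[[0,0,-0.1],[0,0,0]],[[0,0,-0.1],[0,0,0]]]'
```

```text
t: 13.07
eef_pos: [504.3, 20.2, 214.1]
eef_rot: [[0.21, 0.978, 0.0], [0.978, -0.21, 0.0], [0.0, 0.0, -1.0]]
wrist_force: [-1.9, 0.6, 4.7]
gripper_width: 12.7
gripper_force: 59.7
t: 13.57
eef_pos: [504.6, 20.1, 234.7]
eef_rot: [[0.21, 0.978, 0.001], [0.978, -0.21, 0.0], [0.001, 0.001, -1.0]]
wrist_force: [0.2, -0.8, -3.7]
gripper_width: 13.0
gripper_force: 58.6
```

The load is 3.7 N with no jam. I lift another 100 mm and let it settle.

```bash
python3 -m crank '[[[0,0,-0.03],[0,0,0]],[[0,0,-0.08],[0,0,0]],[[0,0,-0.14],[0,0,0]],[[0,0,-0.2],[0,0,0]],[[0,0,-0.26],[0,0,0]],[[0,0,-0.32],[0,0,0]],[[0,0,-0.38],[0,0,0]],[[0,0,-0.43],[0,0,0]],[[0,0,-0.47],[0,0,0]],[[0,0,-0.49],[0,0,0]],[[0,0,-0.5],[0,0,0]],[[0,0,-0.5],[0,0,0]],[[0,0,-0.5],[0,0,0]],[[0,0,-0.5],[0,0,0]],[[0,0,-0.5],[0,0,0]],[[0,0,-0.5],[0,0,0]]]'
python3 look.py w5.png
python3 - <<'E'
from h import *
s=manip.grab_frame('side')['color'][120:260,270:410];t=manip.grab_frame('top')['color'][165:305,230:370]
w=cv2.imread('pics/w5.png')[...,::-1]
a=np.hstack([cv2.resize(s,(400,400)),cv2.resize(t,(400,400))]);b=cv2.resize(w,(320,200));c=np.zeros((200,800,3),np.uint8);c[:,:320]=b
cv2.imwrite('pics/fin.png',np.vstack([a,c])[...,::-1])
E
```

```text
t: 14.9
eef_pos: [504.0, 20.1, 333.6]
eef_rot: [[0.211, 0.978, -0.001], [0.978, -0.211, -0.0], [-0.0, -0.001, -1.0]]
wrist_force: [-0.1, 0.4, -4.3]
gripper_width: 13.1
gripper_force: 58.7
14.95 [-55.9  12.3  59.2 100.3 -11.   73.7  -6.4] [504.1  20.1 333.7] [[0.211, 0.978, -0.0], [0.978, -0.211, -0.0], [-0.0, -0.0, -1.0]] [-0.1 -0.6 -3.2]
tray_handle [152.2 578.1] 0.96 [726.3  15.1 231. ] ray [521.5, 100.5, 477.3] [0.6177, -0.2578, -0.7429]
tray_handle [285.9 313.5] 0.87 [487.3 -61.3 231. ] ray [521.5, 100.5, 477.3] [-0.1153, -0.5454, -0.8302]
tray_handle [220.9 366.8] 0.53 [545.3  -7.6 231. ] ray [521.5, 100.5, 477.3] [0.0879, -0.4006, -0.912]
knob_grip [196.6 442.4] 0.72 [611.8  -0.7 228. ] ray [521.5, 100.5, 477.3] [0.3181, -0.3566, -0.8784]
cap_red [219.8 366.8] 0.7 [553.  -40.6 153. ] ray [521.5, 100.5, 477.3] [0.0886, -0.3975, -0.9133]
cap_blue [222.7 312.9] 0.62 [493.2 -31.3 153. ] ray [521.5, 100.5, 477.3] [-0.0807, -0.3754, -0.9233]
cap_blue [234.5 259. ] 0.6 [430.  -32.6 153. ] ray [521.5, 100.5, 477.3] [-0.2525, -0.3676, -0.895]
```

View pics/fin.png

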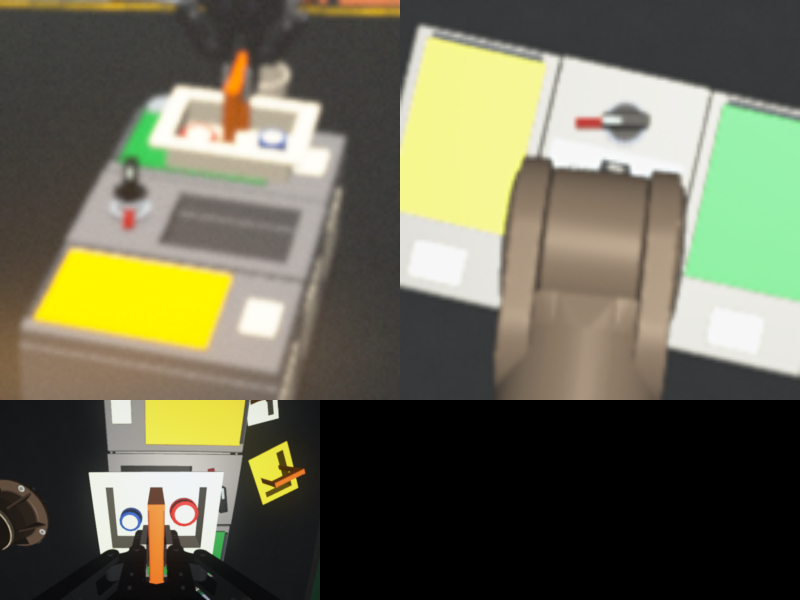

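The tray hangs level about 9 cm above the bin top. Both caps are in it (blue at (130,518), red at (183,512) in the inset), and the knob is up and turned, with its tongue at (128,218). I hand it in.

```bash
python3 -c "
from workcell import manip
print(manip.sign_off())"
```

```text
the job is handed in; nothing more can be done
None
```

I unlocked the tray with the knob and handed in holding it level about 9 cm above the bin, both caps inside, at about 15 s of the 45 s; the sign-off returned no verdict.

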